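# Load the heel-pin magazine

### The arm

A 6-joint arm with a two-finger parallel gripper is mounted at the origin on the work surface. World frame = base frame: x ahead of the robot, y to its left, z up, the work surface at z = 0. Lengths are in mm, angles in rad, forces in N, time in s.
With the tool pointing down it reaches from about 375 to 750 mm from the base axis. Payload 9 kg.
Tool frame: the origin (TCP) lies between the finger pads; the fingertips stand 11 mm ahead of it and the grasp point (between the pads) lies 8 mm behind it; z points along the fingers, y is the line along which they close (so a half turn about z gives the same grasp; the last joint's range is limited). The gripper opens to 85 mm and grips with 20 to 120 N. Pads are 22 mm wide; open, the fingers measure 114 mm over their backs; the gripper's body (76 mm by 85 mm) begins 54 mm behind the grasp point. The pads swing forward as they close: fully open they stand 13 mm farther back than shut.
Start: joints at [-0.218, 0.104, 0.097, 1.564, 0, 1.353], TCP at [600.03, 0.003, 242.331] pointing down, gripper open.
Joint ranges: [-2.99, 2.99], [-0.84, 1.86], [-1.1, 1.16], [-1.84, 2.11], [-1.51, 1.56], [-3.14, 3.14]. Speed limits (rad/s): [2.22, 2.22, 2.57, 3.14, 3.14, 3.14].

### API

Orientations are given as a rotation vector (axis times angle).
In Python, from rig import arm, vision, order gives the robot as it stands.
- The arm moves only by the shell command python3 -m inch 'ROWS' [OPENING] [FORCE]. ROWS is JSON, a list of rows, each a list of 2 entries, a list of its own where there are three numbers: the shift along the tool's x, y, z in mm, then the turn, a rotation vector about the tool's x, y, z in degrees. In form: [[[tx, ty, tz], [rx, ry, rz]], ...]. A call has 1 to 20 rows; each row is the pose to reach, as a shift and turn from the pose commanded when the call began, along the tool's axes at that moment; what a row does not reach only later rows make up. A row lasts 1/10 s, in which the tool goes at most 50 mm and 8.59 degrees, less where a joint would pass 70% of its speed; a pose out of reach is approached as far as the arm can. A call with a gripper value outside its range is refused whole. OPENING is the opening, from -1 (shut) to 1 (fully open), so that 0 is half open, set as the call begins (- or left out, the last holds). The fingers move at their own pace and stop on an object; FORCE is the grip in N (left out, the last holds). Time passes only in rows, so rows that repeat a pose let the fingers close. It gives the time, the measured TCP pose, the force, the opening and the grip force at its end, in the units of the state.
- arm.read_state(): the state, without advancing time (a new reading comes with each control period).
- vision.camera(name): name is "scene" or "side" or "wrist"; returns a dict with "img" (480x640x3 uint8, blue, green, red), "fx", "fy", "cx", "cy" (pixels), "k1" (the pictures are not rectified: a ray, as slopes to the right and down, at radius r is drawn at 1 + k1 r^2 times it, then the intrinsics apply), "R" (3x3) and "t" (3): a world point X has camera coordinates R X + t. Camera axes: x right, y down, z forward; pixel columns grow to the right and rows downward; lengths in mm; the calibration is good to about 2 mm. A picture is of the moment at which its call begins. There is no depth.
- order.job_done(): hands the job in; it is judged then, once.
Trained networks look in the newest picture that a camera, given by its name, has taken for a name from the list of things; names that differ only in an ending like _2 or _b are one class to them, and where a whole thing is asked for, a point or a joint stands for the part that bears it (a point fixed in the world has none). Each returns a list of dicts, best first, with "p" (0 to 1); they miss things now and then, are a little off and sometimes report something else, mostly with a low value. They report only what shows in the picture. A call takes as long as a camera call.
- vision.recognise(camera, query): "pixel" ([column, row] in pixels, amid what is visible of it).
- vision.place_of(camera, query): "pixel" ([column, row] in pixels: a listed point, or the origin of a listed thing).
The state is a dict: "time": time; "qpos": joint angles; "joint_vel": joint speeds; "tau": joint torques, N m; "eef_pos": TCP position; "ee_rot": TCP orientation; "wrist_force": force on the tool from outside, world axes, zero at the start; "moment": the same for the moment, N m; "gripper_width": finger opening in mm; "grasp_force": force on a finger pad.
Only numpy, scipy, OpenCV 4.12 (cv2) and the standard library are available. Lean on these libraries where they do the work, as an engineer would, in place of code of your own. Each camera call takes 0.05 s, during which the arm holds its last target. There are 200 camera calls.

### The job

Load the heel-pin magazine: pull its sprung follower all the way back until it stays there by itself, and stand the longer of the two pin clips down on the floor of the open track. Then bring the follower off its catch and ease it forward under control, never letting it snap, so that its spring holds the clip fully home against the stop in the head. Handle it with feeling - do not force the follower against its rear stop or jam the clip - and leave the shorter clip and the other things on the bench alone.

Things in the scene. Friction and masses are not known exactly. Their poses are not given: they have to be found in the camera images.
- magazine: Heel-pin magazine, fixed: dark base plate 215 x 90 mm, green pedestal, open-topped steel track, green head with plunger and wooden cap (112 mm high) at one end. Origin on the bench under the track; x runs along the track, +x away from the head (the way the follower is pulled back), z up. Head at x -105 to -52 mm, 44 mm wide; rear end block at x 93 to 101 mm, 50 mm high.
- track_seat (a point): Point on the track floor (30 mm above the bench) under the centre of the clip when it is home against the stop; magazine x -40 mm, y 0, same axes. Track: 16 mm wide inside, two 5 mm walls with square tops 44 mm above the bench. In the head it goes on as a tunnel 16 mm wide, 34 mm high, to the solid stop at x -70 mm.
- window (a point): Middle of the open stretch of track (floor level, magazine x -14 mm, y 0) when the follower is fully back: 76 mm long then, from the head's face at magazine x -52 mm to the follower's front face (at x -50 mm + joint value). The 60 mm clip is dropped in here, 8 mm to spare at each end, 1 mm at each side.
- follower (a joint): Sprung follower along the track, m: 0 fully forward, 0.040 when holding a 60 mm clip home. Spring pushes forward with 5 N at 0, 9 N at the back; from 0.052 to 0.065 a ramp to the catch adds 3 to 4 N; then it clicks in and stays by itself at 0.0725. The rear stop is met at 0.0732. About 6 N forward takes it off the catch, and then it springs forward (moving mass 0.15 kg).
- follower_tab (a point): Top centre, 90 mm above the bench, of the follower's upright steel tab, to be gripped or pushed: 10 mm thick along the track, 24 mm wide across, from 50 to 90 mm above the bench; at magazine x -5 mm + joint value, 45 mm behind the follower's front face. Free room of 26 mm in front of it (and more behind) for a finger down to 52 mm above the bench.
- rear_stop: Small black rubber stop at the rear end of the track, 14 mm wide, 8 mm high, that the follower's tail meets just behind the catch. Origin at its front face, magazine x 82 mm, 46 mm above the bench. Stiff (about 15 N per mm); not to be pressed hard.
- clip: The longer pin clip: a rigid straight row of steel heel pins with a paper strip along the top, 60 mm long (its x) x 14 mm wide (y) x 30 mm high (z), about 60 g, standing on the bench. Origin at the centre of its underside. Either end may go first.
- short_clip: The shorter pin clip, same make but 40 mm long x 14 x 30 mm; does not belong in this job. Origin at the centre of its underside.
- polish_tin: Bystander: flat round tin, 72 mm across, 26 mm high. Origin under its centre.
- glue_jar: Bystander: closed amber jar, 64 mm across, 85 mm high. Origin under its centre.
- hammer: Bystander: hammer lying on the bench.
- brush: Bystander: brush lying on the bench.
- heel_block0: Bystander: shoe heel, 60 x 56 x 28 mm, beyond the clips.
- heel_block1: Bystander: shoe heel, 60 x 56 x 28 mm, near the robot.

How it is judged (in metres and radians):
On the way, in this order (a step that is already met when the one before it is completed fails the run):
1. the follower is back on its catch and stays there by itself, not touched by the fingers (value of joint follower above 0.068 m and contact force between the fingers and follower below 0.1 N), for 0.3 s.
2. the longer clip stands on the floor of the open track, released, with the follower still back (value of joint follower above 0.068 m and z of clip in the frame of magazine between 0.027 and 0.033 m and y of clip in the frame of magazine between -0.003 and 0.003 m and x of clip in the frame of magazine between -0.043 and 0 m and contact force between the fingers and clip below 0.1 N), for 0.2 s.
At the end, for the whole second after the job is handed in: The longer clip stands upright on the track floor within 3 mm of the home position (against the stop), in line with the track (within 0.06 rad), at rest; the follower rests against its rear end (joint 0.037 to 0.043) pressing with more than 2 N (distance between clip and track_seat below 0.003 m and angle between the x axis of clip and the x axis of magazine, either way round below 0.06 rad and angle between clip's own z axis and vertical below 0.06 rad and value of joint follower between 0.037 and 0.043 m and contact force between follower and clip above 2 N and linear speed of clip below 0.01 m/s); the robot touches nothing.
It fails at once if the follower snaps forward (faster than 0.25 m/s) (velocity of joint follower below -0.25 m/s).
It fails at once if the follower is forced against its rear stop (more than 15 N) (contact force between follower and rear_stop above 15 N).
It fails at once if the clip is jammed (more than 25 N between clip and magazine) (contact force between clip and magazine above 25 N).
It fails at once if the shorter clip or a bystander is shifted by more than 15 mm (distance of any of short_clip, polish_tin, glue_jar, hammer, brush, heel_block0, heel_block1 from where it was at the start of the episode above 0.015 m).
It also fails if it takes over 72 s, if anything falls off the work surface, if the arm or the gripper's body presses on something with over 40 N, if the wrist force passes 120 N, or if a joint passes its speed limit or range.

## Working session

There is one attempt and no reset: what is moved stays moved. The work goes in short steps, Python scripts to look and compute and a shell command to move; the robot and the scene stay as the last step left them, time stands still between calls to the robot, and variables do not carry over. Pictures are saved under pics/ and viewed, at most 10 in all, crops included, and the job is handed in when it is done.

```bash
ls; mkdir -p pics; cat > h.py <<'E'
import numpy as np, cv2
from rig import arm, vision, order
from scipy.spatial.transform import Rotation as Ro
def ray(c,px):
    K=np.array([[c['fx'],0,c['cx']],[0,c['fy'],c['cy']],[0,0,1.]])
    n=(np.array(px,float)-[c['cx'],c['cy']])/[c['fx'],c['fy']]
    s=n.copy()
    for _ in range(20): s=n/(1+c['k1']*(s@s))
    R=np.array(c['R']);t=np.array(c['t'])
    return -R.T@t, R.T@np.array([s[0],s[1],1])
def at_z(c,px,z):
    o,d=ray(c,px); return o+d*(z-o[2])/d[2]
def proj(c,X):
    p=np.array(c['R'])@np.array(X,float)+np.array(c['t']); s=p[:2]/p[2]; s=s*(1+c['k1']*(s@s))
    return s*[c['fx'],c['fy']]+[c['cx'],c['cy']]
E
cat > a.py <<'E'
from h import *
for n in ['scene','side']:
    c=vision.camera(n); cv2.imwrite(f'pics/{n}0.png',c['img'])
    o,_=ray(c,[0,0]); print(n,o.round())
    for q,z in [('magazine',0),('track_seat',30),('follower_tab',90),('rear_stop',46),('clip',0),('short_clip',0),('window',30)]:
        for r in vision.place_of(n,q)[:2]: print(q,np.round(r['pixel']),round(r['p'],2),at_z(c,r['pixel'],z).round(1))
s=arm.read_state(); print(s['time'],s['eef_pos'],s['ee_rot'],s['wrist_force'],s['gripper_width'])
print(Ro.from_rotvec(s['ee_rot']).as_matrix().round(3))
E
python3 a.py
```

```text
pics
scene [1050. -677.  938.]
magazine [333. 202.] 0.55 [478.5 117.4   0. ]
magazine [305. 182.] 0.31 [379.9 131.9   0. ]
track_seat [343. 198.] 0.77 [507.5 117.7  30. ]
rear_stop [302. 184.] 0.41 [411.2  82.4  46. ]
clip [266. 331.] 0.71 [ 594.3 -260.5    0. ]
short_clip [237. 264.] 0.68 [ 427.5 -167.8    0. ]
window [333. 198.] 0.89 [487.4 105.1  30. ]
side [ 247. -708.  970.]
magazine [259. 230.] 0.69 [481.2 120.    0. ]
follower_tab [262. 208.] 0.47 [492.3 106.5  90. ]
follower_tab [259. 229.] 0.33 [460.8  44.6  90. ]
rear_stop [230. 238.] 0.59 [396.5  86.7  46. ]
clip [371. 330.] 0.77 [ 594.5 -263.7    0. ]
clip [233. 239.] 0.22 [409.7 120.4  -0. ]
short_clip [286. 327.] 0.65 [ 428.5 -171.9    0. ]
window [258. 223.] 0.83 [481.  118.4  30. ]
window [262. 232.] 0.17 [478.4  83.3  30. ]
0.8 [6.00025870e+02 1.97106435e-02 2.42345016e+02] [2.22131979e+00 2.22144202e+00 1.23653286e-04] [-0.13449706 -0.58820355 -0.92319512] 85.27249004201776
[[-0.  1.  0.]
 [ 1.  0. -0.]
 [-0.  0. -1.]]
```

View pics/scene0.png

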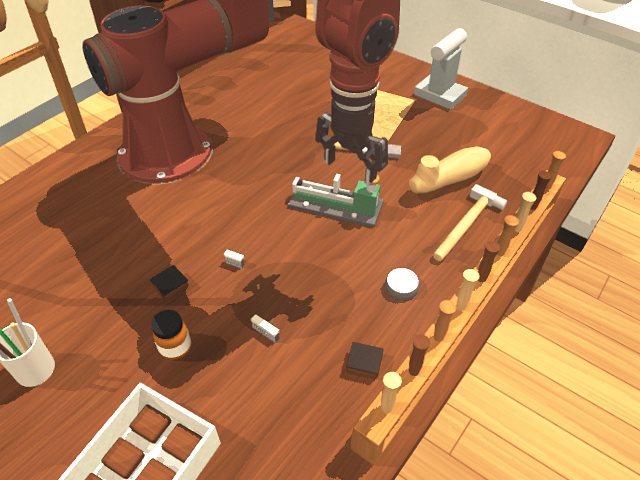

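View pics/side0.png

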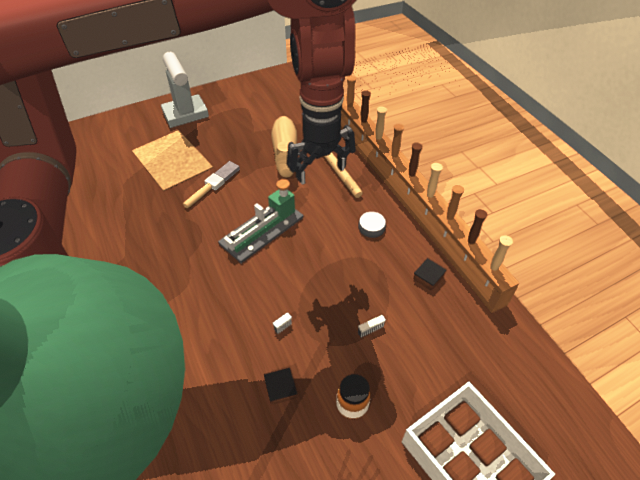

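The scene picture shows the magazine at about (335,200), with its head to the right (+x world) and the tab at about (337,180). The long clip is at (265,328) and the short clip at (235,259). I'll go above the magazine for a wrist view.

```bash
python3 -m inch '[[[110,-115,0],[0,0,-18]],[[110,-115,0],[0,0,-18]],[[110,-115,0],[0,0,-18]],[[110,-115,0],[0,0,-18]],[[110,-115,0],[0,0,-18]],[[110,-115,0],[0,0,-18]],[[110,-115,0],[0,0,-18]]]' -0.3
cat > b.py <<'E'
from h import *
import sys
c=vision.camera('wrist'); cv2.imwrite(f'pics/{sys.argv[1]}.png',c['img'])
o,_=ray(c,[0,0]); print('cam',o.round(),'axis',np.array(c['R'])[2].round(2))
for q,z in [('magazine',0),('track_seat',30),('follower_tab',90),('rear_stop',46),('clip',0),('short_clip',0),('window',30)]:
    for r in vision.place_of('wrist',q)[:2]: print(q,np.round(r['pixel']),round(r['p'],2),at_z(c,r['pixel'],z).round(1))
s=arm.read_state(); print(s['time'],s['eef_pos'],s['wrist_force'],s['gripper_width'])
print(Ro.from_rotvec(s['ee_rot']).as_matrix().round(3))
E
python3 b.py w1
```

```text
time: 1.5
eef_pos: [485.9, 109.1, 242.2]
ee_rot: [1.848, 2.54, -0.0]
wrist_force: [0.7, -1.2, 0.1]
gripper_width: 29.9
grasp_force: 0.0
cam [464. 182. 374.] axis [ 0.09 -0.29 -0.95]
magazine [319. 188.] 0.88 [487.3 113.1   0. ]
track_seat [367. 191.] 0.82 [525.1 129.   30. ]
follower_tab [324. 210.] 0.85 [489.6 116.   90. ]
rear_stop [214. 203.] 0.81 [406.2  83.9  46. ]
window [335. 193.] 0.76 [499.7 118.8  30. ]
1.9 [485.1488168  109.81670328 242.22631543] [ 0.01919646 -0.06024659 -0.12829252] 29.59448568232102
[[-0.309  0.951 -0.   ]
 [ 0.951  0.309 -0.   ]
 [ 0.    -0.    -1.   ]]
```

View pics/w1.png

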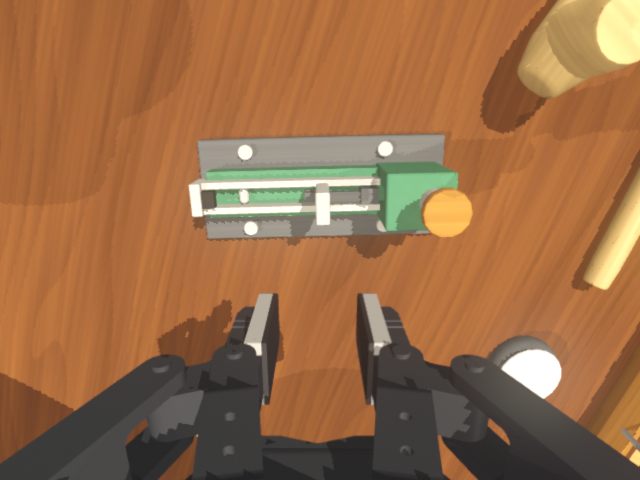

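The wrist view shows the magazine with the rear block at (197,198), the tab at (322,204), and the head and cap at (420–470,200). I'll refine its yaw from the edges.

```bash
cat > c.py <<'E'
from h import *
c=vision.camera('wrist')
for a,b,z in [((198,142),(445,135),6),((208,240),(430,234),6),((203,189),(380,182),44),((206,206),(380,212),44)]:
    A,B=at_z(c,a,z),at_z(c,b,z); d=B-A; print(a,A.round(),B.round(),np.degrees(np.arctan2(d[1],d[0])).round(2))
# joint fit
P=[((319,188),0,0),((367,191),-40,30),((324,210),-5,90),((214,203),82,46),((335,193),-14,30)]
from scipy.optimize import least_squares
def f(v):
    m=np.array([np.cos(v[2]),np.sin(v[2])])
    return np.concatenate([proj(c,[*(v[:2]+x*m),z])-p for p,x,z in P])
r=least_squares(f,[487,113,np.radians(200)],loss='soft_l1',x_scale=[1,1,.01]); print(r.x[:2],np.degrees(r.x[2]),r.fun.round(1))
# tab corner outline
for p in [(316,184),(329,184),(316,224),(330,224)]: print(p,at_z(c,p,90).round(1))
im=c['img'][120:260,180:490]; cv2.imwrite('pics/w1c.png',cv2.resize(im,None,fx=2.5,fy=2.5,interpolation=cv2.INTER_CUBIC))
E
python3 c.py
```

```text
(198, 142) [372. 122.   6.] [577. 194.   6.] 19.55
(208, 240) [402.  36.   6.] [599. 106.   6.] 19.58
(203, 189) [394.  92.  44.] [529. 142.  44.] 20.19
(206, 206) [400.  79.  44.] [538. 119.  44.] 15.9
[485.49808717 114.72734943] 200.98067697441508 [-1.  -1.  -1.9  0.2  1.2  0.5  4.  -0.  -0.5 -0.2]
(316, 184) [478.1 132.6  90. ]
(329, 184) [486.7 135.4  90. ]
(316, 224) [487. 105.  90.]
(330, 224) [496.6 108.1  90. ]
```

View pics/w1c.png

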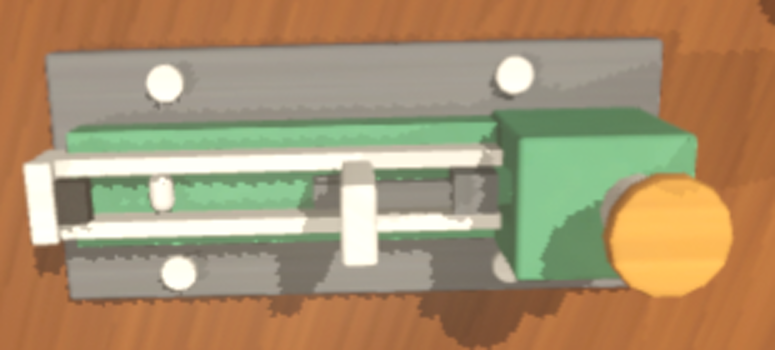

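```bash
python3 -m inch '[[[4.5,6,40],[0,0,-2]],[[4.5,6,80],[0,0,-2]],[[4.5,6,115],[0,0,-2]],[[4.5,6,132],[0,0,-2]],[[4.5,6,132],[0,0,-2]],[[4.5,6,132],[0,0,-2]]]' -0.43
cat > d.py <<'E'
from h import *
c=vision.camera('wrist'); cv2.imwrite('pics/w2.png',c['img'])
for a,b in [((200,186),(380,181)),((204,212.8),(380,208))]: pass
for q,z in [('follower_tab',90),('rear_stop',46)]:
    for r in vision.place_of('wrist',q)[:2]: print(q,np.round(r['pixel']),round(r['p'],2),at_z(c,r['pixel'],z).round(1))
s=arm.read_state(); print(s['eef_pos'].round(1) if hasattr(s['eef_pos'],'round') else s['eef_pos'],s['wrist_force'],s['gripper_width'])
T=np.array(s['eef_pos']);R=Ro.from_rotvec(s['ee_rot']).as_matrix()
print('tip proj',proj(c,T+R@[0,0,11]), 'tab pred',proj(c,[489.5,116,90]))
E
python3 d.py
```

```text
time: 2.55
eef_pos: [489.5, 116.1, 111.0]
ee_rot: [1.802, 2.573, 0.0]
wrist_force: [0.4, -0.3, 0.5]
gripper_width: 24.4
grasp_force: 0.0
follower_tab [315. 299.] 0.86 [489.7 116.4  90. ]
rear_stop [143. 256.] 0.63 [405.6  88.6  46. ]
[490.4 116.1 112.1] [-0.6117185  -0.61452477  0.36093185] 24.62983159565927
tip proj [316.29032314 313.08108476] tab pred [314.07890372 299.67239112]
```

View pics/w2.png

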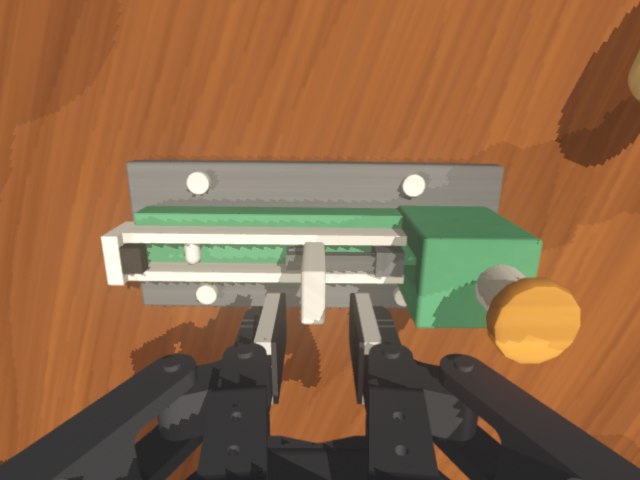

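The tab top is at (315,299), centred between the pads; the plate edge shows about 0.5° over-rotation. I'll descend and grip.

```bash
python3 -m inch '[[[0,0,20],[0,0,0.5]],[[0,0,34],[0,0,0.5]],[[0,0,39],[0,0,0.5]],[[0,0,39],[0,0,0.5]],[[0,0,39],[0,0,0.5]]]' && python3 -m inch '[[[0,0,0],[0,0,0]],[[0,0,0],[0,0,0]],[[0,0,0],[0,0,0]],[[0,0,0],[0,0,0]]]' -1 60
```

```text
time: 3.2
eef_pos: [489.6, 116.1, 71.9]
ee_rot: [1.813, 2.565, 0.0]
wrist_force: [0.0, 0.1, -0.1]
gripper_width: 24.1
grasp_force: 0.0
time: 3.6
eef_pos: [487.9, 115.5, 72.2]
ee_rot: [-1.813, -2.564, 0.005]
wrist_force: [-13.3, -6.1, 12.4]
gripper_width: 9.2
grasp_force: 59.6
```

```bash
python3 -m inch '[[[0,-3,0],[0,0,0]],[[0,-7,0],[0,0,0]],[[0,-12,0],[0,0,0]],[[0,-17,0],[0,0,0]],[[0,-22,0],[0,0,0]],[[0,-27,0],[0,0,0]],[[0,-32,0],[0,0,0]],[[0,-37,0],[0,0,0]],[[0,-42,0],[0,0,0]],[[0,-46,0],[0,0,0]],[[0,-49,0],[0,0,0]],[[0,-50,0],[0,0,0]],[[0,-50,0],[0,0,0]],[[0,-50,0],[0,0,0]]]'
cat > e.py <<'E'
from h import *
s=arm.read_state();R=Ro.from_rotvec(s['ee_rot']).as_matrix()
y=np.array([np.cos(np.radians(19.5)),np.sin(np.radians(19.5)),0])
print('t',s['time'],'pos',np.round(s['eef_pos'],2),'travel',round(float((np.array([487.9,115.5,72.2])-s['eef_pos'])@y),2),'Fy',round(float(y@s['wrist_force']),2),np.round(s['wrist_force'],1),s['gripper_width'])
E
python3 e.py
```

```text
time: 5.0
eef_pos: [443.7, 99.9, 72.2]
ee_rot: [1.812, 2.564, 0.005]
wrist_force: [6.5, 3.5, -2.0]
gripper_width: 9.4
grasp_force: 58.5
t 5.0 pos [443.72  99.87  72.22] travel 46.86 Fy 7.29 [ 6.5  3.5 -2. ] 9.392624664546256
```

```bash
python3 -m inch '[[[0,-3,0],[0,0,0]],[[0,-6,0],[0,0,0]],[[0,-9,0],[0,0,0]],[[0,-12,0],[0,0,0]],[[0,-15,0],[0,0,0]],[[0,-17,0],[0,0,0]],[[0,-19,0],[0,0,0]],[[0,-20,0],[0,0,0]],[[0,-20,0],[0,0,0]],[[0,-20,0],[0,0,0]]]';python3 e.py
```

```text
time: 6.0
eef_pos: [424.9, 93.2, 72.3]
ee_rot: [1.811, 2.564, 0.005]
wrist_force: [6.3, 4.8, -1.2]
gripper_width: 9.0
grasp_force: 59.3
t 6.0 pos [424.86  93.24  72.31] travel 66.85 Fy 7.56 [ 6.3  4.8 -1.2] 8.952768651884337
```

```bash
for i in 1 2 3; do python3 -m inch '[[[0,-0.7,0],[0,0,0]],[[0,-1.3,0],[0,0,0]],[[0,-1.3,0],[0,0,0]]]' >/dev/null;python3 e.py; done
```

```text
t 6.3 pos [423.31  92.71  72.29] travel 68.5 Fy 3.79 [3.  2.9 1.2] 9.22780940770716
t 6.6 pos [421.49  92.02  72.26] travel 70.44 Fy 0.72 [0.  2.1 7.3] 8.587884304073834
t 6.9 pos [420.01  91.52  72.22] travel 72.0 Fy -0.09 [-1.1  2.8  6.9] 9.163022995264976
```

The force has gone to zero at 72 mm of travel, so it's in the catch. I'll release, rise, and check.

```bash
python3 -m inch '[[[0,0,0],[0,0,0]],[[0,0,0],[0,0,0]],[[0,0,0],[0,0,0]],[[0,0,-15],[0,0,0]],[[0,0,-45],[0,0,0]],[[0,0,-85],[0,0,0]],[[0,0,-130],[0,0,0]],[[0,0,-170],[0,0,0]],[[0,0,-170],[0,0,0]],[[0,0,-170],[0,0,0]]]' -0.43
sed -i 's/^im=.*//' c.py; python3 b.py w3
```

```text
time: 7.9
eef_pos: [420.2, 91.4, 243.0]
ee_rot: [1.812, 2.564, 0.002]
wrist_force: [-0.6, -0.0, 0.1]
gripper_width: 24.5
grasp_force: 0.0
cam [396. 163. 375.] axis [ 0.1  -0.28 -0.95]
magazine [391. 193.] 0.57 [487.  113.8   0. ]
track_seat [445. 200.] 0.56 [526.  127.2  30. ]
follower_tab [318. 217.] 0.83 [422.2  91.9  90. ]
rear_stop [297. 202.] 0.77 [406.   86.9  46. ]
window [413. 199.] 0.63 [499.4 118.6  30. ]
8.3 [419.34150659  91.49801453 240.7099879 ] [-0.55970527 -0.54425681  0.86656649] 24.111254533280565
[[-0.334  0.943 -0.001]
 [ 0.943  0.334  0.   ]
 [ 0.    -0.001 -1.   ]]
```

View pics/w3.png

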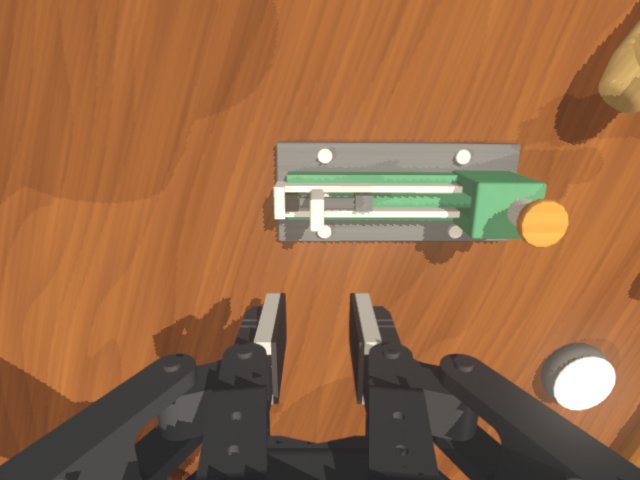

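The follower stays latched: the tab is at (318,213) and the window is open from (370,200) to (460,200). Next the long clip; I'll get its direction from the scene image.

```bash
cat > f.py <<'E'
from h import *
for n,b in [('scene',(240,305,290,350)),('side',(350,305,400,345))]:
    c=vision.camera(n); im=c['img'][b[1]:b[3],b[0]:b[2]].astype(int)
    m=((im.min(2)>140)&(im.max(2)-im.min(2)<60)).astype(np.uint8)
    ys,xs=np.nonzero(m); print(n,len(xs))
    P=np.array([at_z(c,(x+b[0],y+b[1]),22)[:2] for x,y in zip(xs,ys)]); mu=P.mean(0)
    w,v=np.linalg.eigh(np.cov((P-mu).T)); d=v[:,1]; print(mu.round(1),np.degrees(np.arctan2(d[1],d[0])).round(1),np.sqrt(w*12).round(1))
E
python3 f.py
```

```text
scene 239
[ 592.8 -260.3] -179.9 [17.6 63. ]
side 184
[ 597.2 -259. ] -178.9 [16.4 62. ]
```

```bash
python3 -m inch '[[[-391,46.5,50],[0,0,-70.5]],[[-391,46.5,50],[0,0,-70.5]],[[-391,46.5,50],[0,0,-70.5]],[[-391,46.5,50],[0,0,-70.5]],[[-391,46.5,50],[0,0,-70.5]],[[-391,46.5,50],[0,0,-70.5]],[[-391,46.5,50],[0,0,-70.5]],[[-391,46.5,50],[0,0,-70.5]],[[-391,46.5,50],[0,0,-70.5]],[[-391,46.5,50],[0,0,-70.5]],[[-391,46.5,50],[0,0,-70.5]],[[-391,46.5,50],[0,0,-70.5]],[[-391,46.5,50],[0,0,-70.5]]]' -0.2
cat > g.py <<'E'
from h import *
c=vision.camera('wrist'); cv2.imwrite('pics/w4.png',c['img'])
for r in vision.place_of('wrist','clip')[:2]: print(np.round(r['pixel'],1),round(r['p'],2),at_z(c,r['pixel'],0).round(1))
s=arm.read_state(); print(s['eef_pos'],s['gripper_width']); print(Ro.from_rotvec(s['ee_rot']).as_matrix().round(3))
print(proj(c,[594,-261,0]))
E
python3 g.py
```

```text
time: 9.7
eef_pos: [594.1, -260.6, 192.2]
ee_rot: [-0.0, 3.141, -0.001]
wrist_force: [-0.1, -0.7, 0.2]
gripper_width: 34.1
grasp_force: 0.0
[318.8 203.4] 0.83 [ 594.  -260.1    0. ]
[ 594.11661822 -260.80621242  192.04279399] 34.074494326638565
[[-1.    -0.     0.001]
 [-0.     1.    -0.001]
 [-0.001 -0.001 -1.   ]]
[317.70178034 203.38364453]
```

View pics/w4.png

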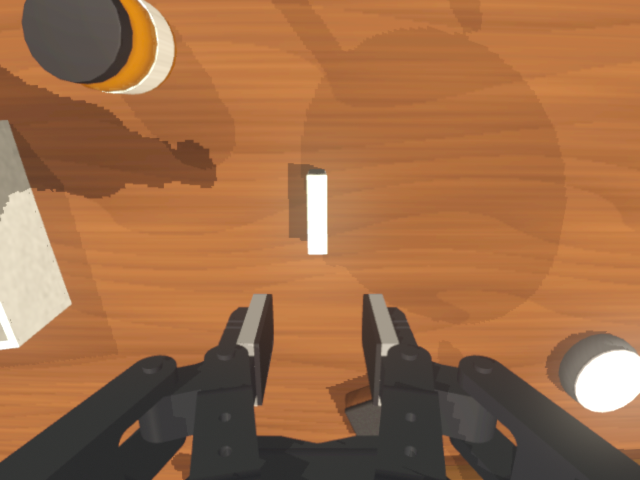

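The clip's top shows at cols 307–327, rows 174–255, in line with the image. I'll measure it at z=30.

```bash
cat > k.py <<'E'
from h import *
c=vision.camera('wrist'); im=c['img'][160:270,280:350].astype(int)
ys,xs=np.nonzero(im.min(2)>200)
P=np.array([at_z(c,(x+280,y+160),30)[:2] for x,y in zip(xs,ys)])
r=cv2.minAreaRect(P.astype(np.float32)); print(len(xs),r,P.mean(0))
print(arm.read_state()['eef_pos'])
E
python3 k.py
```

```text
1517 ((596.21923828125, -262.0528869628906), (60.170692443847656, 13.836516380310059), 0.33898770809173584) [ 595.09377189 -261.84992012]
[ 594.10778466 -260.98326439  191.9287089 ]
```

```bash
python3 -m inch '[[[-2,-1,40],[0,0,0]],[[-2,-1,85],[0,0,0]],[[-2,-1,125],[0,0,0]],[[-2,-1,150],[0,0,0]],[[-2,-1,160],[0,0,0]],[[-2,-1,164],[0,0,0]],[[-2,-1,164],[0,0,0]],[[-2,-1,164],[0,0,0]]]' && python3 -m inch '[[[0,0,0],[0,0,0]],[[0,0,0],[0,0,0]],[[0,0,0],[0,0,0]],[[0,0,0],[0,0,0]],[[0,0,0],[0,0,0]]]' -1 40
```

```text
time: 10.65
eef_pos: [597.1, -263.3, 29.4]
ee_rot: [-0.0, 3.139, -0.003]
wrist_force: [0.8, 0.5, 0.5]
gripper_width: 34.2
grasp_force: 0.0
time: 11.15
eef_pos: [596.8, -263.0, 28.8]
ee_rot: [-0.0, 3.14, -0.002]
wrist_force: [-1.3, 1.7, 6.0]
gripper_width: 12.8
grasp_force: 41.5
```

```bash
python3 -m inch '[[[0,0,-20],[0,0,0]],[[0,0,-60],[0,0,0]],[[0,0,-105],[0,0,-2]],[[10,45,-120],[0,0,-4]],[[20,90,-120],[0,0,-6]],[[30,135,-120],[0,0,-8]],[[40,180,-120],[0,0,-10]],[[50,225,-120],[0,0,-12]],[[60,270,-120],[0,0,-14]],[[70,310,-120],[0,0,-16]],[[85,345,-120],[0,0,-18]],[[99.5,365,-120],[0,0,-19.5]],[[99.5,375,-120],[0,0,-19.5]],[[99.5,380.5,-120],[0,0,-19.5]],[[99.5,380.5,-120],[0,0,-19.5]],[[99.5,380.5,-120],[0,0,-19.5]]]'
python3 -m inch '[[[0,0,15],[0,0,0]],[[0,0,30],[0,0,0]],[[0,0,40],[0,0,0]],[[0,0,45],[0,0,0]],[[0,0,45],[0,0,0]],[[0,0,45],[0,0,0]]]'
python3 b.py w5
```

```text
time: 12.75
eef_pos: [497.1, 117.1, 147.3]
ee_rot: [-0.53, 3.096, -0.0]
wrist_force: [-0.4, 0.1, -0.5]
gripper_width: 12.5
grasp_force: 40.8
time: 13.35
eef_pos: [496.7, 117.9, 102.5]
ee_rot: [-0.532, 3.096, -0.0]
wrist_force: [1.1, 0.4, -0.6]
gripper_width: 12.5
grasp_force: 40.8
cam [426.  92. 235.] axis [ 0.28  0.1  -0.95]
magazine [320. 220.] 0.95 [485.9 114.7   0. ]
follower_tab [326.  93.] 0.69 [420.8  93.   90. ]
rear_stop [321.  58.] 0.67 [406.6  86.8  46. ]
13.75 [496.67691749 117.94187495 102.54294829] [-0.47933847 -0.42465125 -0.16667524] 13.09777596670794
[[-0.943 -0.334  0.   ]
 [-0.334  0.943 -0.   ]
 [-0.    -0.    -1.   ]]
```

View pics/w5.png

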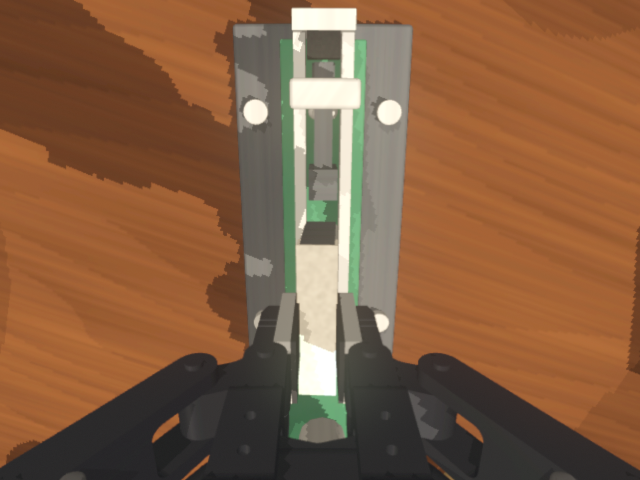

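The clip's rear end is at (303–337, 222–245), held above the track, with rails at about cols 300 and 345. I'll make the lateral comparison from pixel profiles.

```bash
cat > l.py <<'E'
from h import *
c=vision.camera('wrist'); np.save('w5.npy',c['img'])
for r in (150,190,208,216,230,240,260): print(r,'cols 282-366 step 2:',' '.join('%d/%d'%(c['img'][r,x,1],c['img'][r,x,2]) for x in range(282,366,2)))
s=arm.read_state(); print(s['eef_pos'])
E
python3 l.py
```

```text
150 cols 282-366 step 2: 122/91 132/94 132/94 132/95 131/95 133/98 167/163 187/196 187/196 187/196 187/196 192/201 128/121 116/90 117/90 118/92 128/126 131/137 131/138 133/138 133/140 133/140 132/137 131/136 130/135 124/111 119/92 118/91 120/104 195/205 238/248 238/248 238/248 238/248 234/241 179/139 173/119 173/119 173/118 175/120 167/120 132/134
190 cols 282-366 step 2: 103/93 128/85 129/87 129/88 129/88 130/88 145/125 184/192 184/194 185/194 185/194 180/189 163/146 144/109 98/102 100/105 106/110 136/141 141/146 140/146 141/146 140/146 141/146 141/147 141/147 141/147 141/147 137/139 127/124 234/243 238/248 238/248 238/248 238/248 214/208 173/115 173/114 173/115 173/115 171/114 127/122 129/134
208 cols 282-366 step 2: 96/94 125/85 129/86 130/87 130/88 130/88 141/113 182/190 184/193 184/193 184/193 188/196 167/151 171/114 172/115 184/123 183/122 173/115 173/116 173/115 173/116 157/106 114/84 114/84 115/85 114/85 114/85 113/85 137/140 241/250 254/255 254/255 254/255 254/255 199/174 173/116 172/115 173/115 172/115 159/111 130/134 131/137
216 cols 282-366 step 2: 93/93 124/84 129/87 130
[... 638 characters left out ...]
6 step 2: 96/99 120/86 131/88 131/89 131/89 131/89 135/98 180/188 172/186 137/150 81/86 81/87 82/87 82/87 82/88 82/89 84/89 83/89 84/90 84/90 84/90 84/90 84/91 85/91 85/91 85/91 105/114 167/181 188/198 252/255 254/255 254/255 254/255 245/251 178/132 185/126 187/127 188/127 184/125 130/120 136/143 145/150
260 cols 282-366 step 2: 97/101 102/87 129/91 129/90 130/92 130/92 133/99 198/207 221/236 220/235 219/234 219/234 221/236 221/236 221/236 221/236 221/236 220/235 219/234 220/235 220/235 221/237 223/238 220/235 215/229 212/227 212/227 212/227 197/208 237/247 237/248 237/247 237/248 224/229 173/118 176/122 186/128 186/127 172/122 135/138 138/143 146/151
[496.6335866  117.92908147 102.46183629]
```

```bash
cat > m.py <<'E'
from h import *
c=vision.camera('wrist'); s=arm.read_state(); T=np.array(s['eef_pos']); R=Ro.from_rotvec(s['ee_rot']).as_matrix()
L=lambda p,z: (R.T@(at_z(c,p,z)-T)).round(2)
print('rail centre (tool):',[L(p,44) for p in [(322.2,150),(322.5,208),(322.5,240)]])
print('rails outer widths',L((295,208),44),L((350,208),44),L((306,208),44),L((339,208),44))
for tz in (-2.3,27.7):
    print('clip end z',tz,[proj(c,T+R@[30,y,tz]).round(1) for y in (-7,7)])
# from pixels of end face
for row in (230,240):
    for col in ((302.5,334.5) if row==230 else (301,334)):
        # intersect ray with plane tool x=30
        o,d=ray(c,(col,row)); o=R.T@(o-T); d=R.T@d; k=(30-o[0])/d[0]; print(row,col,(o+k*d).round(2))
print('follower front',L((322,172),44),L((322,200),44))
E
python3 m.py
```

```text
rail centre (tool): [array([56.29,  1.26, 58.4 ]), array([29.1 ,  1.48, 58.4 ]), array([13.11,  1.53, 58.41])]
rails outer widths [ 29.11 -11.59  58.4 ] [29.1  14.55 58.4 ] [29.1  -6.36 58.4 ] [29.1   9.32 58.4 ]
clip end z -2.3 [array([299.2, 248.2]), array([341.1, 248.2])]
clip end z 27.7 [array([302.3, 223.8]), array([337.1, 223.7])]
230 302.5 [30.   -6.63 18.92]
230 334.5 [30.    5.62 18.91]
240 301 [30.   -6.73  6.56]
240 334 [30.    4.96  6.55]
follower front [46.23  1.2  58.4 ] [32.98  1.23 58.4 ]
```

The rail centre is about 1.5–2 mm to tool +y of the clip, so I'll shift, go down to just above the walls, and compare again with little parallax.

```bash
python3 -m inch '[[[-1,1.8,0],[0,0,-0.3]],[[-1,1.8,9],[0,0,-0.3]],[[-1,1.8,18],[0,0,-0.3]],[[-1,1.8,24],[0,0,-0.3]],[[-1,1.8,26],[0,0,-0.3]],[[-1,1.8,26],[0,0,-0.3]],[[-1,1.8,26],[0,0,-0.3]]]'
cat > l.py <<'E'
from h import *
c=vision.camera('wrist'); np.save('w6.npy',c['img']); im=c['img'][100:300,250:400]
cv2.imwrite('pics/w6.png',cv2.resize(im,None,fx=3,fy=3,interpolation=cv2.INTER_CUBIC))
E
python3 l.py
```

```text
time: 14.55
eef_pos: [497.0, 119.9, 76.5]
ee_rot: [-0.54, 3.095, -0.0]
wrist_force: [0.3, -0.0, -0.3]
gripper_width: 12.5
grasp_force: 40.8
```

View pics/w6.png

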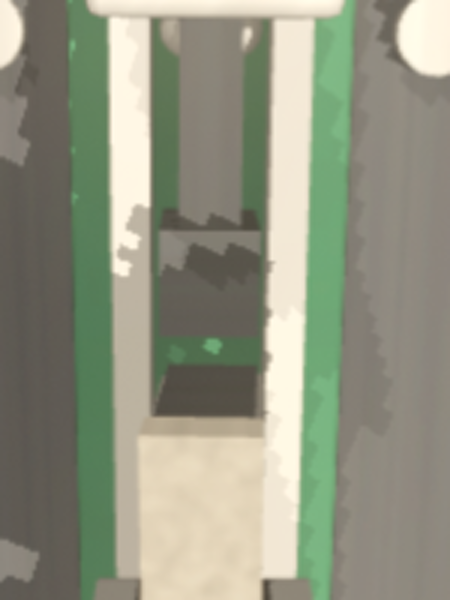

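The crop shows the clip's bottom edge centred at crop col 211 and the rail inner edges at 152 and 268 (centre 210). It's aligned within about 0.3 mm, with gaps to the follower at rows 335–365. I'll lower it with feeling.

```bash
for i in 1 2 ; do python3 -m inch '[[[0,0,1.5],[0,0,0]],[[0,0,3],[0,0,0]],[[0,0,4.5],[0,0,0]],[[0,0,4.5],[0,0,0]]]' | grep -E 'eef_pos|force'; done
```

```text
eef_pos: [496.9, 119.9, 71.6]
wrist_force: [0.4, -0.1, -0.8]
grasp_force: 40.8
eef_pos: [496.9, 119.9, 67.1]
wrist_force: [0.5, -1.8, -1.0]
grasp_force: 40.7
```

```bash
python3 -m inch '[[[0,-0.2,2],[0,0,0]],[[0,-0.2,4],[0,0,0]],[[0,-0.2,5.5],[0,0,0]],[[0,-0.2,5.5],[0,0,0]]]' | grep -E 'eef_pos|force';  python3 -m inch '[[[0,0,1],[0,0,0]],[[0,0,2],[0,0,0]],[[0,0,2],[0,0,0]]]' | grep -E 'eef_pos|force'
```

```text
eef_pos: [496.8, 119.8, 61.5]
wrist_force: [-0.8, -0.3, -0.8]
grasp_force: 40.8
eef_pos: [496.9, 119.8, 59.7]
wrist_force: [-0.1, -0.5, -0.8]
grasp_force: 40.8
```

```bash
for i in 1 2; do python3 -m inch '[[[0,0,0.4],[0,0,0]],[[0,0,0.8],[0,0,0]],[[0,0,0.8],[0,0,0]]]' | grep -E 'eef_pos|force'; done
```

```text
eef_pos: [496.9, 119.8, 59.0]
wrist_force: [-0.7, 0.3, -0.7]
grasp_force: 40.8
eef_pos: [497.0, 119.8, 58.8]
wrist_force: [-2.7, -0.1, 5.6]
grasp_force: 41.5
```

```bash
python3 -m inch '[[[0,0,0],[0,0,0]],[[0,0,0],[0,0,0]],[[0,0,0],[0,0,0]],[[0,0,0],[0,0,0]],[[0,0,-10],[0,0,0]],[[0,0,-35],[0,0,0]],[[0,0,-75],[0,0,0]],[[0,0,-120],[0,0,0]],[[0,0,-150],[0,0,0]],[[0,0,-150],[0,0,0]],[[0,0,-150],[0,0,0]]]' -0.3
python3 b.py w7; cat > n.py <<'E'
from h import *
c=vision.camera('wrist')
im=c['img']; cv2.imwrite('pics/w7c.png',cv2.resize(im[60:320,230:410],None,fx=2.2,fy=2.2,interpolation=cv2.INTER_CUBIC))
E
python3 n.py
```

```text
time: 17.8
eef_pos: [497.4, 119.8, 209.3]
ee_rot: [-0.54, 3.093, -0.001]
wrist_force: [-0.4, 0.3, -0.4]
gripper_width: 30.0
grasp_force: 0.0
cam [427.  93. 341.] axis [ 0.28  0.1  -0.95]
magazine [318. 184.] 0.63 [485.5 115.1   0. ]
track_seat [321. 238.] 0.63 [520.1 129.5  30. ]
follower_tab [322.  95.] 0.85 [420.1  93.8  90. ]
rear_stop [317.  73.] 0.77 [406.6  85.8  46. ]
rear_stop [322. 184.] 0.39 [476.8 114.6  46. ]
clip [319. 205.] 0.92 [501.9 121.4   0. ]
window [320. 208.] 0.6 [497.1 120.7  30. ]
window [124. 391.] 0.17 [720.9   9.8  30. ]
18.2 [496.61326949 119.76617033 207.58708242] [-0.03376984 -0.32736273 -0.51598254] 29.755809081014412
[[-0.941 -0.339 -0.001]
 [-0.339  0.941 -0.   ]
 [ 0.001  0.    -1.   ]]
```

View pics/w7c.png

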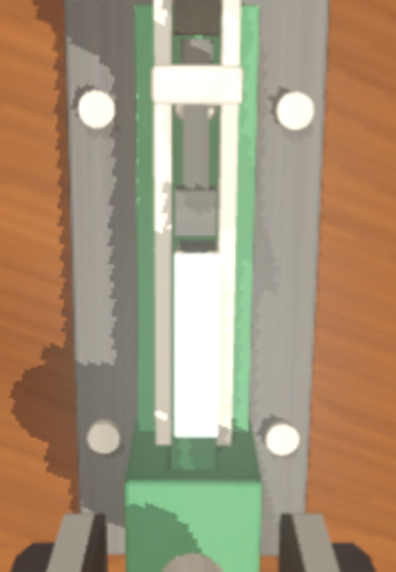

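The clip stands in the open track at crop (195,345), with the follower still back. Next is the tab again.

```bash
python3 -m inch '[[[30,0,0],[0,0,8]],[[60,0,0],[0,0,16]],[[82,0,0],[0,0,24.5]],[[82,0,0],[0,0,33]],[[82,0,0],[0,0,41.5]],[[82,0,0],[0,0,50]],[[82,0,0],[0,0,58]],[[82,0,0],[0,0,66]],[[82,0,10],[0,0,74]],[[82,0,30],[0,0,82]],[[82,0,60],[0,0,90.3]],[[82,0,85],[0,0,90.3]],[[82,0,95],[0,0,90.3]],[[82,0,96],[0,0,90.3]],[[82,0,96],[0,0,90.3]],[[82,0,96],[0,0,90.3]]]' -0.43
cat > p.py <<'E'
from h import *
c=vision.camera('wrist')
for q,z in [('follower_tab',90),('rear_stop',46)]:
    for r in vision.place_of('wrist',q)[:2]: print(q,np.round(r['pixel']),round(r['p'],2),at_z(c,r['pixel'],z).round(1))
s=arm.read_state(); print(s['eef_pos'],s['gripper_width']); print(Ro.from_rotvec(s['ee_rot']).as_matrix().round(3))
E
python3 p.py
```

```text
time: 19.85
eef_pos: [420.6, 91.9, 113.6]
ee_rot: [1.812, 2.564, 0.002]
wrist_force: [0.2, -0.2, -0.0]
gripper_width: 24.5
grasp_force: 0.0
follower_tab [315. 296.] 0.94 [420.8  92.3  90. ]
rear_stop [283. 258.] 0.75 [405.   86.9  46. ]
[420.40789674  91.92506209 113.18343165] 24.377195847175003
[[-0.334  0.943  0.002]
 [ 0.943  0.334 -0.   ]
 [-0.001  0.001 -1.   ]]
```

```bash
python3 -m inch '[[[0,0,20],[0,0,0]],[[0,0,35],[0,0,0]],[[0,0,41],[0,0,0]],[[0,0,41],[0,0,0]],[[0,0,41],[0,0,0]]]' && python3 -m inch '[[[0,0,0],[0,0,0]],[[0,0,0],[0,0,0]],[[0,0,0],[0,0,0]],[[0,0,0],[0,0,0]]]' -1 60; python3 e.py
```

```text
time: 20.5
eef_pos: [420.0, 92.0, 71.6]
ee_rot: [1.813, 2.565, 0.0]
wrist_force: [0.7, 0.2, -0.1]
gripper_width: 24.7
grasp_force: 0.0
time: 20.9
eef_pos: [420.2, 91.9, 72.1]
ee_rot: [1.813, 2.565, 0.0]
wrist_force: [-3.4, -0.4, 6.0]
gripper_width: 9.1
grasp_force: 59.1
t 20.9 pos [420.16  91.87  72.06] travel 71.75 Fy -3.37 [-3.4 -0.4  6. ] 9.138436725579753
```

```bash
python3 -m inch '[[[0,0.5,0],[0,0,0]],[[0,1,0],[0,0,0]],[[0,1.5,0],[0,0,0]],[[0,2,0],[0,0,0]],[[0,2.5,0],[0,0,0]],[[0,3,0],[0,0,0]],[[0,3.5,0],[0,0,0]],[[0,4,0],[0,0,0]],[[0,4.5,0],[0,0,0]],[[0,5,0],[0,0,0]],[[0,6,0],[0,0,0]],[[0,7,0],[0,0,0]],[[0,8,0],[0,0,0]],[[0,8,0],[0,0,0]]]' >/dev/null; python3 e.py
```

```text
t 22.3 pos [429.53  95.13  72.04] travel 61.82 Fy 12.75 [11.7  5.2  0.6] 8.912750450954855
```

```bash
python3 -m inch '[[[0,1.5,0],[0,0,0]],[[0,3,0],[0,0,0]],[[0,4.5,0],[0,0,0]],[[0,6,0],[0,0,0]],[[0,7.5,0],[0,0,0]],[[0,9,0],[0,0,0]],[[0,10.5,0],[0,0,0]],[[0,12,0],[0,0,0]],[[0,13.5,0],[0,0,0]],[[0,15,0],[0,0,0]],[[0,16.5,0],[0,0,0]],[[0,18,0],[0,0,0]],[[0,19,0],[0,0,0]],[[0,19,0],[0,0,0]]]' >/dev/null; python3 e.py
```

```text
t 23.7 pos [446.82 101.23  71.95] travel 43.48 Fy 6.97 [6.5 2.6 3.3] 8.96128957877672
```

```bash
for i in 1 2 3; do python3 -m inch '[[[0,0.5,0],[0,0,0]],[[0,1,0],[0,0,0]],[[0,1,0],[0,0,0]]]' >/dev/null; python3 e.py; done
```

```text
t 24.0 pos [447.71 101.49  71.96] travel 42.56 Fy 7.66 [7.1 3.  2.9] 8.8505338459683
t 24.3 pos [448.61 101.84  71.95] travel 41.6 Fy 6.47 [6.2 1.8 4.1] 9.03410716179321
t 24.6 pos [449.54 102.19  71.94] travel 40.61 Fy 6.63 [6.1 2.6 3.7] 9.271806094872534
```

```bash
for i in 1 2 3; do python3 -m inch '[[[0,0.25,0],[0,0,0]],[[0,0.5,0],[0,0,0]],[[0,0.5,0],[0,0,0]]]' >/dev/null; python3 e.py; done
```

```text
t 24.9 pos [449.89 102.31  71.95] travel 40.24 Fy 5.91 [5.5 2.3 4.3] 9.102939906729762
t 25.2 pos [449.9  102.33  71.92] travel 40.21 Fy 3.11 [3.  0.8 5.1] 9.134497543630005
t 25.5 pos [449.95 102.32  71.94] travel 40.18 Fy -0.01 [ 0.  -0.   8.6] 9.026967991894608
```

Against the stop: the force has fallen to zero at 40.2 mm. I'll release, rise, and verify.

```bash
python3 -m inch '[[[0,0,0],[0,0,0]],[[0,0,0],[0,0,0]],[[0,0,0],[0,0,0]],[[0,0,-10],[0,0,0]],[[0,0,-40],[0,0,0]],[[0,0,-85],[0,0,0]],[[0,0,-130],[0,0,0]],[[0,0,-170],[0,0,0]],[[0,0,-170],[0,0,0]],[[0,0,-170],[0,0,0]]]' -0.43 | head -3
python3 b.py w8
```

```text
time: 26.5
eef_pos: [450.0, 102.5, 242.5]
ee_rot: [1.812, 2.564, 0.002]
cam [426. 174. 375.] axis [ 0.1  -0.28 -0.95]
magazine [355. 196.] 0.97 [486.3 110.7   0. ]
track_seat [407. 198.] 0.67 [523.5 129.1  30. ]
follower_tab [317. 216.] 0.83 [450.8 103.1  90. ]
rear_stop [258. 201.] 0.54 [404.9  88.2  46. ]
clip [404. 197.] 0.56 [529.2 125.3   0. ]
window [377. 202.] 0.96 [500.9 117.6  30. ]
26.9 [449.13232835 102.51994837 240.57013287] [ 0.46942677  0.11117328 -0.03353977] 24.225720348651546
[[-0.334  0.943 -0.001]
 [ 0.943  0.334  0.   ]
 [ 0.    -0.001 -1.   ]]
```

```bash
python3 -c "
from rig import order
print(order.job_done())"
```

```text
the job is handed in; nothing more can be done
None
```

The job is handed in at about 27 s of the 72 s; the verdict was not reported. The follower was latched, the long clip stood in the track, and the follower was eased forward until the clip met the stop at about 40.2 mm of travel. After release the tab measured about 41 mm back, within the 37–43 mm range.

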